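# Load the heating block and take its temperature with a spring-tipped surface probe

### The job

Finish loading the heating block: first stand the short blank vial in the small well marked with one dot, then the tall sample vial in the large well marked with two dots, each fully down. Then draw the temperature probe out of its leaning holder and hold it upright on the block, tip inside the ring of the check spot, pressed gently so that the sprung tip goes about halfway in, for a few seconds. Finish still holding the probe there in the gripper; leave the two vials already in the block and the other things on the bench in place.

Things in the scene. Friction and masses are not known exactly. Their poses are not given: they have to be found in the camera images.
- heater: dry block heater, fixed: white housing, 156 x 208 x 67 mm, around an aluminium insert (100 x 188 mm) whose flat level top is 72 mm above the bench, with four wells in a row along the heater's y. Origin on the bench; x points from the sloping control panel (x = -88 mm, robot side) to the back (+68 mm), y to the heater's left, z up. Yaw varies by up to 0.2 rad
- well_1 (a point): centre of the mouth, level with the insert's top, of the leftmost well, marked with one dot: 28.5 mm wide, 32 mm deep, flat floor, slightly chamfered mouth. Axes as the heater's. Neighbouring wells are 46 mm apart centre to centre
- well_2 (a point): centre of the mouth of the second well from the left, marked with two dots: 35 mm wide, 32 mm deep. Axes as the heater's
- well_3 (a point): centre of the mouth of the third well (three dots), 28.5 mm wide, 32 mm deep; already holds a short vial
- well_4 (a point): centre of the mouth of the fourth, rightmost well (four dots), 35 mm wide, 32 mm deep; already holds a tall vial
- check_spot (a point): centre of the check spot: a scribed dark ring 22 mm across (20 mm inside) with a tiny centre dot on the insert's level top, 42 mm in front of the row of wells, midway along it. Axes as the heater's
- vial_blank: the blank: short clear glass vial with white push cap, 26 mm body, cap 27 mm wide and 14 mm high, 64 mm tall in all, about 35 g, standing on the bench right of the heater; its origin is the centre of its underside, z up its axis. Seated in a 32 mm well, its top 32 mm stand out
- vial_sample: the sample: tall clear glass vial with white push cap, 32 mm body, cap 34 mm wide and 14 mm high, 92 mm tall in all, about 35 g, standing on the bench right of the heater (it and the blank may have swapped places); its origin is the centre of its underside, z up its axis. Seated in a 32 mm well, its top 60 mm stand out
- vial_third: short vial like the blank, already in the three-dot well; to stay seated; its origin is the centre of its underside, z up its axis
- vial_fourth: tall vial like the sample, already in the four-dot well; to stay seated; its origin is the centre of its underside, z up its axis
- holder: leaning probe holder left of the heater, fixed: dark base plate 110 x 80 x 10 mm and a black tube (25 mm outside, 15 mm bore, 50 mm long) on a bracket. The tube leans 25 degrees (0.436 rad) from upright, mouth up and towards the holder's -x (robot side), about 97 mm high. Origin on the bench, z up
- probe: pen-shaped temperature probe, 0.1 kg, 170 mm long, loose in the tube, leaning with it. Origin: face of the free tip; z up the pen. Along z in mm: brass tip disc 10 wide to 3.5, bare stem to 12, steel sleeve 13 wide to 80, black collar 20 wide to 92 (sits on the tube's mouth), white rounded handle 90 to 170, 24 across x, 20 across y (flat y faces). Drawn 80 mm out along its z it clears the tube
- probe_grip (a point): point in the middle of the probe's handle, 142 mm from the tip face along the probe's z; axes as the probe's
- tip_face (a point): centre of the contact face of the probe's sprung tip; it moves with the tip
- probe_tip (a joint): how far the sprung tip is pushed into its sleeve, in m: 0 fully out, 0.008 on its stop; the spring pushes with about 0.8 N at the start of travel, 2 N at 4 mm and 3.2 N at 8 mm
- jar_red_lid: bystander: sample jar with screw lid, 41 mm wide, 66 mm tall; leave alone; origin under its centre
- jar_white_lid: bystander: low sample jar with white lid, 49 mm wide, 52 mm tall; leave alone; origin under its centre
- pot: bystander: small cream pot, 36 mm wide, 33 mm tall; leave alone; origin under its centre
- marker: bystander: marker pen lying on the bench, 122 mm long, 14 mm high; leave alone; origin under its centre
- bottle_amber: bystander: amber glass bottle with black cap, 42 mm wide, 84 mm tall; leave alone; origin under its centre

How it is judged:
By the outcome, as a careful person would: the job done as asked, in the order asked, and still so for the second after the job is handed in, while the arm keeps its last pose, push and grip.
It also fails if it takes over 72 s, if anything falls off the work surface, if the arm or the gripper's body presses on something with over 40 N, if the wrist force passes 120 N, or if a joint passes its speed limit or range.

### The arm

A 6-joint arm with a two-finger parallel gripper is mounted at the origin on a cart in front of the work surface, level with it; the furniture and walls round the work are solid. World frame = base frame: x ahead of the robot, y to its left, z up, the work surface at z = 0. Lengths are in mm, angles in rad, forces in N, time in s.
With the tool pointing down it reaches from about 375 to 900 mm from the base axis. Payload 3.1 kg.
Tool frame: the origin (TCP) lies at the very end of the fingers, on their centre line; the grasp point (between the pads) lies 19 mm behind it (hold_point_z is the z of the grasp point in the tool frame, in mm); z points along the fingers, y is the line along which they close (so a half turn about z gives the same grasp; the last joint's range is limited). The gripper opens to 85 mm and grips with 20 to 120 N. Pads are 22 mm wide; open, the fingers measure 114 mm over their backs; the gripper's body (76 mm by 85 mm) begins 54 mm behind the grasp point. The pads swing forward as they close: fully open they stand 13 mm farther back than shut.
Start: joints at [-1.431, 0.527, 1.433, -0, 1.181, -0.178], TCP at [195.321, -593.672, 231.31] pointing down, gripper open.
Joint ranges: [-3.08, 3.08], [-0.75, 2.2], [0.22, 2.44], [-1.43, 4.57], [0, 2.65], [-2.85, 2.85]. Speed limits (rad/s): [2.79, 2.79, 3.14, 3.14, 3.14, 3.14].

### API

Orientations are given as [roll, pitch, yaw] about the fixed x, y, z axes, in that order (R = Rz(yaw) Ry(pitch) Rx(roll)).
In Python, from rig import * gives the robot as it stands. Calls block until the motion is done:
- move_pose(position, orientation): joint-space move of the TCP to a pose.
- line_to(position, orientation=None, v=150): straight line of the TCP; orientation=None keeps the orientation; v is the mean speed in mm/s.
- movej(angles): joint-space move.
- gripper_to(opening, grasp_force=None): opening from 0.0 (shut) to 1.0 (fully open); grasp_force is the grip in N (None keeps the last); returns when the fingers have stopped.
- sleep(seconds).
- ik(position, orientation): joint angles nearest the present ones, or None.
- read_state(): the state.
- snapshot(name): name is "scene" or "top"; returns the picture (420x560x3 uint8, blue, green, red); there is no depth.
- camera_params(name): a dict with "intrinsics" (3x3 intrinsics, pixels), "origin" and "rotation" of the camera in the world. Camera axes: x right, y down, z forward; pixel columns grow to the right and rows downward; lengths in mm; the calibration is good to about 2 mm. A picture is of the moment at which its call begins. camera_params takes no time and is no camera call.
A pose or a line that the arm cannot do raises PlanningError and nothing moves.
- finish_job(): hands the job in; it is judged then, once.
The state is a dict: "clock": time; "qpos": joint angles; "dq": joint speeds; "joint_torque": joint torques, N m; "tcp_pos": TCP position; "ee_rot": TCP orientation; "ft_force": force on the tool from outside, world axes, zero at the start; "ft_torque": the same for the moment, N m; "opening": opening from 0.0 (shut) to 1.0 (fully open); "grip_force": force on a finger pad.
Only numpy, scipy, OpenCV 4.12 (cv2) and the standard library are available. Lean on these libraries where they do the work, as an engineer would, in place of code of your own. Each camera call takes 0.05 s, during which the arm holds its last target. There are 200 camera calls.

## Working session

There is one attempt and no reset: what is moved stays moved. The work goes in short steps, each a Python script; the robot and the scene stay as the last script left them, time stands still between calls to the robot, and variables do not carry over. Pictures are saved under pics/ and viewed, at most 10 in all, crops included, and the job is handed in when it is done.

```bash
mkdir -p pics; ls; python3 - <<'E'
from rig import *
import cv2
for n in("scene","top"):
    cv2.imwrite(f"pics/{n}0.png",snapshot(n)); c=camera_params(n); print(n,c)
s=read_state(); print(s)
E
```

```text
pics
scene {'intrinsics': array([[455.58287599,   0.        , 284.58099024],
       [  0.        , 455.58287599, 211.71312964],
       [  0.        ,   0.        ,   1.        ]]), 'origin': array([-564.20846652, -533.15652464,  902.36972712]), 'rotation': array([-2.13775369, -0.02380834, -1.07235195])}
top {'intrinsics': array([[395.2716469 ,   0.        , 272.32488162],
       [  0.        , 395.2716469 , 205.00700416],
       [  0.        ,   0.        ,   1.        ]]), 'origin': array([ 451.56273793,   47.57641476, 1228.68484207]), 'rotation': array([-3.06926676e+00,  1.30660715e-04, -1.56229774e+00])}
{'clock': 0.1, 'qpos': array([-1.43149969e+00,  5.28370256e-01,  1.43378698e+00, -8.21431595e-06,
        1.18141846e+00, -1.78494432e-01]), 'dq': array([ 0.00086578, -0.00296192, -0.00348903, -0.00073155, -0.0010259 ,
        0.00046016]), 'joint_torque': array([-2.46665440e-04, -4.43305743e+01, -1.78586107e+01, -1.79204094e-04,
        3.90337809e-03, -3.83554863e-06]), 'tcp_pos': array([ 195.22979819, -593.03603525,  230.4292206 ]), 'ee_rot': array([-3.13963977e+00, -3.44612771e-04,  3.17793860e-01]), 'ft_force': array([-0.38379689,  0.27720032, -0.52986339]), 'ft_torque': array([-0.00065527,  0.00681482, -0.0127313 ]), 'grip_force': 0.0, 'opening': 0.9994901651172071}
```

```bash
python3 - <<'E'
import cv2
for n in("scene","top"):
    cv2.imwrite(f"pics/{n}0b.png",cv2.resize(cv2.imread(f"pics/{n}0.png"),(800,600),interpolation=cv2.INTER_CUBIC))
E
```

```text
(no output)
```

View pics/scene0b.png

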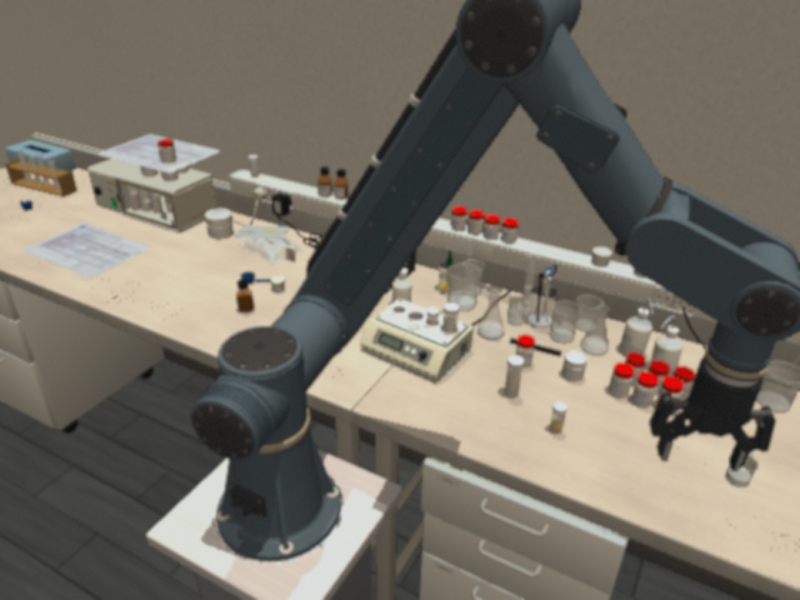

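View pics/top0b.png

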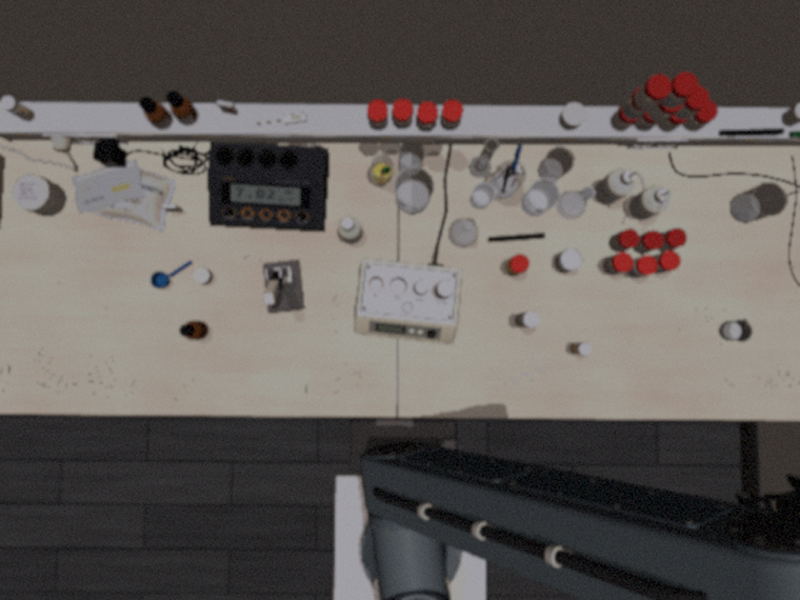

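```bash
cat > h.py <<'E'
from rig import *
import numpy as np, cv2
from scipy.spatial.transform import Rotation as R
def avg(n,k=6): return np.mean([snapshot(n).astype(float) for _ in range(k)],0).astype(np.uint8)
def proj(n,P):
    c=camera_params(n); M=R.from_euler('xyz',c['rotation']).as_matrix()
    q=(np.atleast_2d(P)-c['origin'])@M@c['intrinsics'].T
    return q[:,:2]/q[:,2:]
def crop(im,x,y,w,h,s):
    o=cv2.resize(im[y:y+h,x:x+w],None,fx=s,fy=s,interpolation=cv2.INTER_CUBIC)
    o=cv2.normalize(o,None,0,255,cv2.NORM_MINMAX)
    for i in range(0,w,10):
        cv2.line(o,(int((i+.5)*s),0),(int((i+.5)*s),6),(0,255,0),1); cv2.putText(o,str(x+i),(int((i+.5)*s)-10,16),0,.35,(0,0,255),1)
    for i in range(0,h,10):
        cv2.line(o,(0,int((i+.5)*s)),(6,int((i+.5)*s)),(0,255,0),1); cv2.putText(o,str(y+i),(8,int((i+.5)*s)+4),0,.35,(0,0,255),1)
    return o
E
python3 - <<'E'
from h import *
t=avg("top");s=avg("scene"); cv2.imwrite("pics/t1.png",t);cv2.imwrite("pics/s1.png",s)
C=np.zeros((600,800,3),np.uint8)
def put(o,x,y): C[y:y+o.shape[0],x:x+o.shape[1]]=o
put(crop(t,246,178,80,66,5),0,0); put(crop(s,252,206,80,66,5),400,0)
put(crop(t,355,212,66,42,6),0,332); put(crop(s,346,246,64,66,4),400,332)
cv2.imwrite("pics/A.png",C)
E
```

```text
(no output)
```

View pics/A.png

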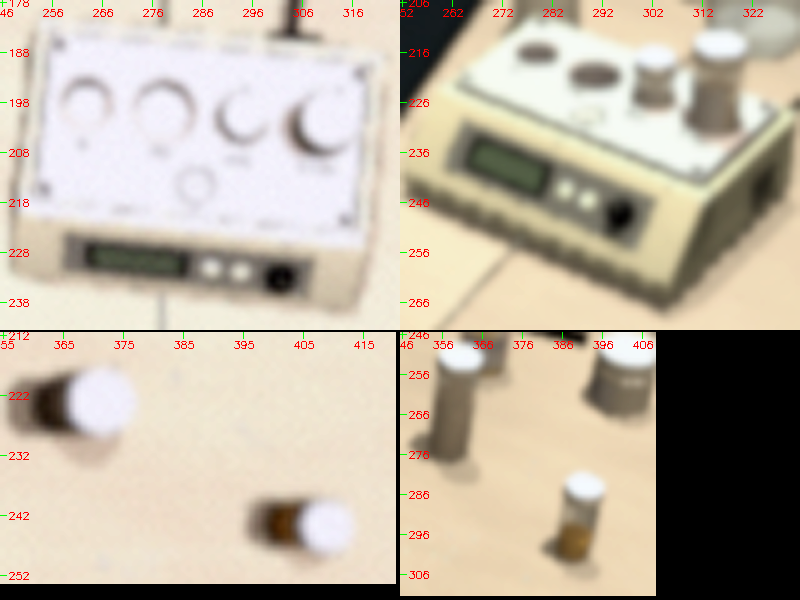

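```bash
cat >> h.py <<'E'
from scipy.optimize import least_squares
def tri(pt,ps):
    f=lambda P:np.r_[proj("top",P)[0]-pt,proj("scene",P)[0]-ps]
    r=least_squares(f,[450,0,50],x_scale=100); return r.x,r.fun
def atz(n,p,z):
    return least_squares(lambda P:proj(n,[P[0],P[1],z])[0]-p,[450,0],x_scale=100).x
E
python3 - <<'E'
from h import *
np.set_printoptions(precision=1,suppress=True)
for n,a,b,z in [("w1",(262.9,198.1),(278.9,216.1),72),("w2",(278.3,200.3),(290.5,220.7),72),("ring",(284.7,214.9),(289.1,228.5),72),("sample",(371.3,223.2),(360.75,251),92),("blank",(408.8,244),(391.75,283.5),64),("v3",(293.9,200.9),(302.5,216.5),104),("v4",(310.1,201.9),(315.5,214.3),132)]:
    P,e=tri(a,b); print(n,P,e,"top@z",atz("top",a,z),"scene@z",atz("scene",b,z))
t=cv2.imread("pics/t1.png"); 
for nm,(x,y,w,h) in dict(sample=(360,214,22,20),blank=(400,234,20,18)).items():
    g=t[y:y+h,x:x+w].astype(float); m=np.clip((g[...,0]-165)/40,0,1) 
    ys,xs=np.mgrid[y:y+h,x:x+w]; print(nm,(xs*m).sum()/m.sum(),(ys*m).sum()/m.sum(),m.sum(),g[...,0].max(),g[0,0])
# heater fit, per camera and joint
def model(p):
    c,s=np.cos(p[2]),np.sin(p[2]); A=np.array([[c,-s],[s,c]])
    L=np.array([[0,69,72],[0,23,72],[-42,0,72],[0,-23,104],[0,-69,132.]]); L=L.copy()
    L[:,:2]=L[:,:2]@A.T+p[:2]; return L
T=np.array([(262.9,198.1),(278.3,200.3),(284.7,214.9),(293.9,200.9),(310.1,201.9)])
S=np.array([(278.9,216.1),(290.5,220.7),(289.1,228.5),(302.5,216.5),(315.5,214.3)])
for nm,f in dict(top=lambda p:(proj("top",model(p))-T).ravel(),scene=lambda p:(proj("scene",model(p))-S).ravel(),both=lambda p:np.r_[(proj("top",model(p))-T).ravel(),(proj("scene",model(p))-S).ravel()]).items():
    r=least_squares(f,[470,0,0],x_scale=[100,100,1]); print(nm,r.x[:2],round(r.x[2],4)); print(r.fun)
E
```

```text
w1 [555.5  76.   73.2] [ 0.1 -0.1 -0.1  0. ] top@z [555.5  76.3] scene@z [557.4  76.4]
w2 [549.8  30.1  73.6] [ 0.3 -0.2 -0.4  0. ] top@z [549.4  31. ] scene@z [552.6  30. ]
ring [506.8  11.6  74.5] [ 0.2 -0.1 -0.2  0. ] top@z [506.6  12. ] scene@z [510.4  12.7]
sample [ 484.4 -236.8   94.8] [ 0.4 -0.2 -0.4  0.1] top@z [ 483.9 -236.4] scene@z [ 488.9 -236.7]
blank [ 425.3 -353.2   66.2] [ 0.4 -0.2 -0.4  0.1] top@z [ 424.7 -352.8] scene@z [ 428.7 -353.6]
v3 [545.7 -14.1 107. ] [ 0.4 -0.2 -0.5  0. ] top@z [545.3 -13.1] scene@z [550.8 -13.5]
v4 [541.7 -58.8 132.1] [ 0.8 -0.4 -1.   0.1] top@z [540.6 -56.7] scene@z [543.8 -61.2]
sample 371.99999999999994 223.14285714285714 0.17500000000000002 166.0 [139. 149. 158.]
blank 409.00000000000006 244.60000000000002 0.125 166.0 [143. 152. 159.]
top [547.8   9.1] -0.1038
[-0.5  0.2 -0.3 -0.3 -0.5  0.2  0.2 -0.   1.  -0. ]
scene [551.4   8.1] -0.0972
[ 0.  -0.1 -0.1 -0.2  0.   0.2  0.1  0.4 -0.1 -0.2]
both [548.8   8.3] -0.1023
[-0.2 -0.1 -0.1 -0.6 -0.2 -0.1  0.5 -0.4  1.3 -0.4 -0.4  0.2 -0.5  0.1
 -0.5  0.5 -0.3  0.7 -0.5  0.2]
```

```bash
cat > a.py <<'E'
from h import *
Y=1.469
D=[np.pi,0,Y]
gripper_to(0.65,25)
move_pose([426.5,-353.2,110],D)
line_to([426.5,-353.2,37],v=120)
gripper_to(0.0,25)
s=read_state(); print(s['clock'],s['opening'],s['grip_force'],s['tcp_pos'],s['ee_rot'])
line_to([426.5,-353.2,200],v=200)
move_pose([556,77.1,200],D)
line_to([556,77.1,72+37+10],v=150)
s=read_state(); print(s['clock'],s['opening'],s['grip_force'],s['tcp_pos'],s['ft_force'])
t=avg("top",3);sc=avg("scene",6); cv2.imwrite("pics/t2.png",t);cv2.imwrite("pics/s2.png",sc)
C=np.zeros((600,800,3),np.uint8)
C[:396,:480]=crop(sc,252,180,80,66,6)
C[396:,:]=0
o=crop(t,185,170,60,60,5); C[:300,480:780]=o
o=crop(sc,195,150,60,66,4)
C[320:584,480:720]=o
cv2.imwrite("pics/B.png",C)
E
python3 a.py
```

```text
3.5667 0.30335659001092014 24.500410989656487 [ 426.76795687 -353.63906821   37.87931287] [3.14068666e+00 1.21915739e-03 1.46925249e+00]
6.875 0.3052040520328806 24.5788997533964 [556.65960954  76.626957   119.39552612] [ 0.34263215  0.27693957 -0.56147258]
```

View pics/B.png

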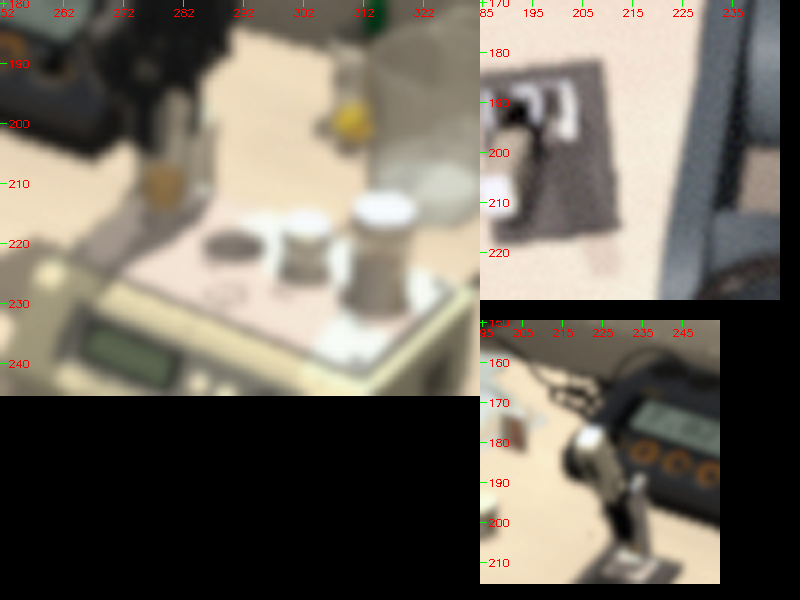

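```bash
cat >> h.py <<'E'
def lower(x,y,z0,z1,step=2,lim=8,v=60):
    """step down until lim N; returns z reached"""
    f0=read_state()['ft_force'].copy(); z=z0
    while z>z1+1e-6:
        z=max(z-step,z1); line_to([x,y,z],v=v)
        s=read_state(); f=s['ft_force']-f0
        if abs(f[2])>lim: break
    print('lower',round(s['clock'],1),s['tcp_pos'].round(1),f.round(1),s['ee_rot'].round(3),round(s['opening'],3)); return s['tcp_pos'][2],f
E
python3 - <<'E'
from h import *
np.set_printoptions(precision=1,suppress=True)
print(proj("scene",[[556.7,76.6,81.5],[556.7,76.6,95],[556,77.1,72]]))
lower(556.2,77.1,119,100)
E
```

```text
[[278.8 213.8]
 [278.9 210.4]
 [278.5 216.2]]
lower 9.8 [556.2  77.1  99.9] [-0.1  1.1  0. ] [-3.1  0.   1.5] 0.306
```

```bash
python3 - <<'E'
from h import *
np.set_printoptions(precision=1,suppress=True)
z,f=lower(556.2,77.1,100,80,step=5,v=80)
z,f=lower(556.2,77.1,80,74.5,step=1,lim=4)
gripper_to(0.5)
s=read_state();print(s['clock'],s['ft_force'])
line_to([556.2,77.1,135],v=150)
cv2.imwrite("pics/s3.png",avg("scene",3))
# sample
D=[np.pi,0,1.469]
move_pose([486,-236.6,165],D)
gripper_to(0.75)
line_to([486,-236.6,65],v=150)
gripper_to(0.0,25)
s=read_state(); print(s['clock'],s['opening'],s['grip_force'],s['tcp_pos'],s['ft_force'])
cv2.imwrite("pics/s4.png",avg("scene",3)); cv2.imwrite("pics/t4.png",avg("top",3))
E
```

```text
lower 10.8 [556.   77.1  79.7] [ 0.9 -0.6 -0.3] [-3.1  0.   1.5] 0.307
lower 11.6 [556.2  77.1  77.8] [-0.9  0.6  6.3] [3.1 0.  1.5] 0.303
11.8833 [ 0.3  0.9 -1.5]
15.325 0.3814236275456088 24.598496854305267 [ 486.5 -237.    66. ] [-0.4  0.3  5.3]
```

```bash
python3 - <<'E'
from h import *
s=cv2.imread("pics/s4.png");t=cv2.imread("pics/t4.png")
C=np.zeros((600,800,3),np.uint8)
C[:300,:400]=crop(s,252,196,80,60,5)
C[300:,:400]=crop(t,246,178,80,60,5)
C[:300,400:750]=crop(s,200,160,70,60,5)
C[300:,400:750]=crop(t,170,170,70,60,5)
cv2.imwrite("pics/C.png",C)
E
```

```text
(no output)
```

View pics/C.png

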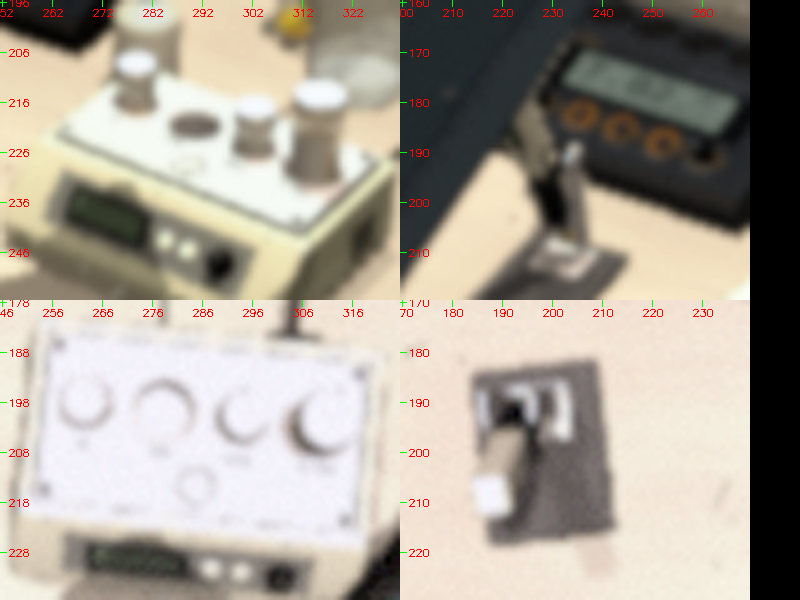

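```bash
python3 - <<'E'
from h import *
np.set_printoptions(precision=1,suppress=True)
D=[np.pi,0,1.469]
line_to([486,-236.6,245],v=250)
move_pose([551.5,31.3,245],D)
line_to([551.5,31.3,150],v=180)
s=read_state(); print(s['clock'],s['opening'],s['tcp_pos'],s['ft_force'])
cv2.imwrite("pics/s5.png",avg("scene",3))
z,f=lower(551.5,31.3,150,129,step=3,lim=5,v=80)
if z<130:
    z,f=lower(551.5,31.3,129,109,step=5,lim=6,v=80)
    z,f=lower(551.5,31.3,109,103,step=1,lim=4)
cv2.imwrite("pics/s6.png",avg("scene",3))
E
```

```text
18.2333 0.38355698495918095 [552.3  30.3 150.5] [ 0.4  0.1 -0.2]
lower 20.1 [551.5  31.3 128.8] [-0.2  0.6  0.7] [-3.1 -0.   1.5] 0.384
lower 21.1 [551.4  31.3 108.7] [ 0.3 -0.3  0.2] [-3.1 -0.   1.5] 0.381
lower 22.1 [551.7  31.3 106. ] [-1.8  0.2  7.2] [3.1 0.  1.5] 0.384
```

```bash
python3 - <<'E'
from h import *
np.set_printoptions(precision=3,suppress=True)
D=[np.pi,0,1.469]
gripper_to(0.56)
line_to([551.5,31.3,200],v=150)
line_to([480,-120,300],v=300)
sc=avg("scene",6);t=avg("top",4); cv2.imwrite("pics/s7.png",sc);cv2.imwrite("pics/t7.png",t)
print(read_state()['clock'])
C=np.zeros((600,800,3),np.uint8)
C[:490,:350]=crop(sc,205,160,50,70,7)
C[:420,380:800]=crop(t,170,170,60,60,7)
C[430:600,380:800]=cv2.resize(crop(sc,252,190,80,60,5),None,fx=.567,fy=.567)[:170,:].copy() if 0 else 0
o=crop(sc,262,196,70,42,4); C[430:598,380:660]=o
cv2.imwrite("pics/D.png",C)
cs=[(183.9,184.5),(208.9,181.5),(212.1,215.5),(187.5,218.5)]
W=np.array([atz("top",c,10) for c in cs]); print(W, W.mean(0))
d=(W[0]-W[3])+(W[1]-W[2]); print("yaw",np.arctan2(d[1],d[0]))
d=(W[0]-W[1])+(W[3]-W[2]); print("yaw",np.arctan2(-d[0],d[1]))
print(tri((187.9,208.5),(222.5,178.3)))
E
```

```text
24.6667
[[601.323 323.4  ]
 [611.354 246.015]
 [505.819 234.019]
 [495.918 309.697]] [553.603 278.283]
yaw 0.12123506291528947
yaw 0.12948644273025955
(array([516.866, 271.949, 179.628]), array([ 0.32 , -0.192, -0.466, -0.052]))
```

View pics/D.png

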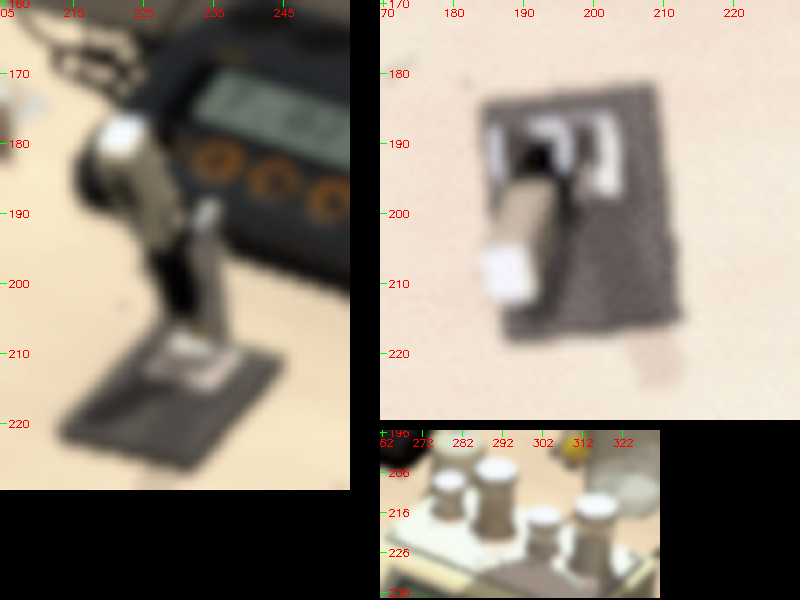

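```bash
cat > fit.py <<'E'
from h import *
np.set_printoptions(precision=2,suppress=True)
L=np.deg2rad(25)
def ax(a): return np.array([-np.sin(L)*np.cos(a),-np.sin(L)*np.sin(a),np.cos(L)])
T=np.array([(187.9,208.4),(190.9,195.2)]);S=np.array([(221.9,178.4),(228,193.8)])
def f(p):
    u=ax(p[3]);P=np.array([p[:3],p[:3]-78*u])
    return np.r_[(proj("top",P)-T).ravel(),(proj("scene",P)-S).ravel()]
r=least_squares(f,[516,272,179,.125],x_scale=[100,100,100,1]);print(r.x,r.fun)
r2=least_squares(lambda q:f(np.r_[q,.125]),[516,272,179],x_scale=100);print(r2.x,r2.fun)
u=ax(.125); E=r2.x
print("grip",E-28*u,"mouth",E-90*u, "tip",E-170*u)
for n in("top","scene"): print(n,proj(n,[E,E-28*u,E-78*u,E-90*u,E-138*u]))
E
python3 fit.py
```

```text
[521.57 275.48 173.13   0.13] [-0.44 -1.7   0.67  1.76  0.18  0.73 -0.43 -0.87]
[521.57 275.5  173.13] [-0.45 -1.7   0.68  1.76  0.17  0.73 -0.43 -0.87]
grip [533.31 276.98 147.75] mouth [559.31 280.25  91.56] tip [592.85 284.46  19.05]
top [[187.45 206.7 ]
 [189.   203.05]
 [191.58 196.96]
 [192.17 195.57]
 [194.42 190.29]]
scene [[222.07 179.13]
 [224.1  184.22]
 [227.57 192.93]
 [228.38 194.95]
 [231.51 202.8 ]]
```

```bash
cat > b.py <<'E'
from h import *
np.set_printoptions(precision=3,suppress=True)
L=np.deg2rad(25);a=.125
u=np.array([-np.sin(L)*np.cos(a),-np.sin(L)*np.sin(a),np.cos(L)])
pt,ps=atz("top",(187.9,208.4),178.6),atz("scene",(222.1,178.4),178.6); print(pt,ps)
E=np.r_[(pt+ps)/2,178.6]; G=E-28*u; print("E",E,"G",G)
z=-u;best=None
for sg in(1,-1):
    y=sg*np.array([-np.sin(a),np.cos(a),0]);o=R.from_matrix(np.c_[np.cross(y,z),y,z]).as_euler('xyz')
    for k in (80,0,-100): print(sg,k,ik(G+19*z-k*z*1.0,o))
E
python3 b.py
```

```text
[516.677 273.014] [517.644 272.295]
E [517.16  272.654 178.6  ] G [528.901 274.13  153.223]
1 80 [ 0.347  0.384  1.896 -0.219  0.443 -1.17 ]
1 0 [ 0.332  0.547  1.885 -0.304  0.294 -1.091]
1 -100 [ 0.315  0.747  1.827 -0.524  0.16  -0.88 ]
-1 80 [ 0.347  0.384  1.896 -0.219  0.443  1.972]
-1 0 [ 0.332  0.547  1.885 -0.304  0.294  2.05 ]
-1 -100 [ 0.315  0.747  1.827 -0.524  0.16   2.261]
```

```bash
cat >> b.py <<'E'
y=np.array([-np.sin(a),np.cos(a),0]);o=R.from_matrix(np.c_[np.cross(y,z),y,z]).as_euler('xyz')
gripper_to(0.7)
T=G+19*z
move_pose(T-75*z,o)
line_to(T,o,v=100)
gripper_to(0.0,45)
s=read_state();print(s['clock'],s['opening'],s['tcp_pos'],s['ft_force'])
line_to(T-20*z,o,v=80); s=read_state();print(s['clock'],s['opening'],s['ft_force'])
cv2.imwrite("pics/s8.png",avg("scene",3))
line_to(T-100*z,o,v=100); s=read_state();print(s['clock'],s['opening'],s['ft_force'])
sc=avg("scene",3);t=avg("top",3)
C=np.zeros((600,800,3),np.uint8)
C[:600,:400]=crop(sc,200,120,80,120,5)
C[:400,400:800]=crop(t,160,150,80,80,5)
cv2.imwrite("pics/E.png",C)
E
python3 b.py
```

```text
[516.677 273.014] [517.644 272.295]
E [517.16  272.654 178.6  ] G [528.901 274.13  153.223]
1 80 [ 0.347  0.384  1.896 -0.219  0.443 -1.17 ]
1 0 [ 0.332  0.547  1.885 -0.304  0.294 -1.091]
1 -100 [ 0.315  0.747  1.827 -0.524  0.16  -0.88 ]
-1 80 [ 0.347  0.384  1.896 -0.219  0.443  1.972]
-1 0 [ 0.332  0.547  1.885 -0.304  0.294  2.05 ]
-1 -100 [ 0.315  0.747  1.827 -0.524  0.16   2.261]
27.7667 0.2311878654973285 [536.901 275.277 136.659] [-2.495 -1.453  4.098]
28.1667 0.22699983919470512 [-0.822  0.399 -0.459]
29.2667 0.22782728178328862 [-0.7   -0.365 -0.352]
```

View pics/E.png

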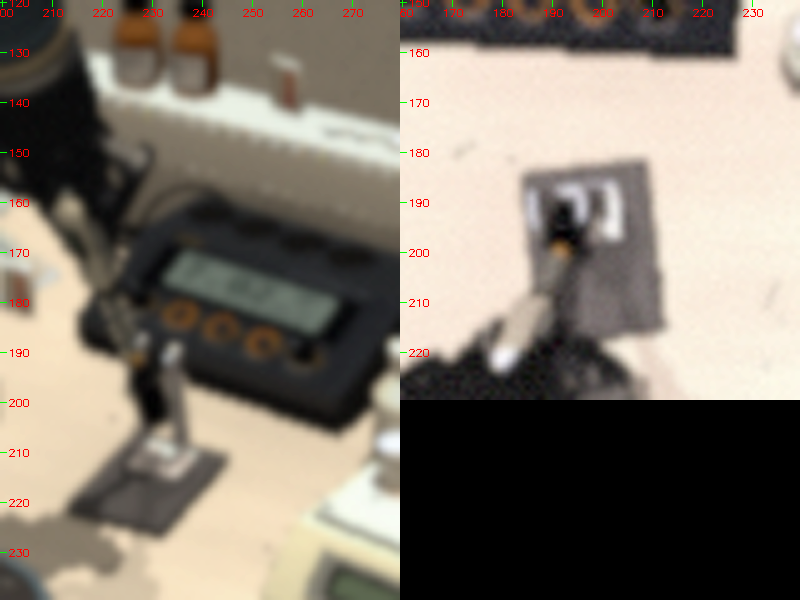

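```bash
python3 - <<'E'
from h import *
np.set_printoptions(precision=2,suppress=True)
print(tri((191.7,198.7),(227.1,190.9)))
p=read_state()['tcp_pos']
line_to(p+[0,0,70],v=200)
o=[np.pi,0,.125-np.pi]
move_pose([507.2,12.8,300],o)
line_to([507.2,12.8,210],v=120)
sleep(.3)
s=read_state();print(s['clock'],s['tcp_pos'],s['ee_rot'],s['ft_force'])
sc=avg("scene",6);t=avg("top",3);cv2.imwrite("pics/s9.png",sc)
C=np.zeros((600,800,3),np.uint8)
C[:600,:480]=crop(sc,255,160,80,100,6)
C[:300,480:800]=crop(t,246,170,64,60,5)
cv2.imwrite("pics/F.png",C)
print(proj("scene",[[507.2,12.8,87],[507.2,12.8,72],[507.2,12.8,229]]))
E
```

```text
(array([548.23, 276.73, 114.38]), array([-0.01,  0.01,  0.01,  0.  ]))
32.275 [507.52  12.71 210.56] [-3.14  0.   -3.02] [-0.83  1.2  -0.03]
[[288.74 225.1 ]
 [288.6  228.97]
 [290.09 186.19]]
```

View pics/F.png

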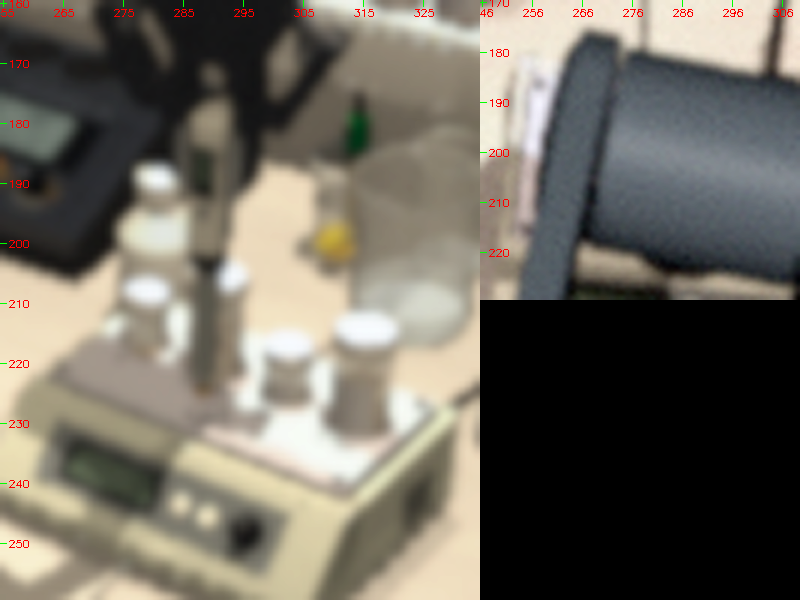

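```bash
cat > p.py <<'E'
from h import *
np.set_printoptions(precision=2,suppress=True)
def F():
    sleep(.2); a=[]
    for _ in range(10): s=read_state();a.append(np.r_[s['ft_force'],s['tcp_pos'][2]]);sleep(.015)
    return np.mean(a,0),np.std(a,0)[2]
line_to([508,11.3,202],v=60)
b,sd=F();print(b,sd)
z=202;
while z>188.5:
    z-=1; line_to([508,11.3,z],v=40); f,sd=F(); print(z,f[3],f[:3]-b[:3],sd)
    if f[2]-b[2]>1.4: break
s=read_state();print(s['clock'],s['opening'],s['ee_rot'])
E
python3 p.py
```

```text
[  0.12   0.16  -0.99 202.07] 0.44941766271549793
201 201.00989164392138 [-0.15 -0.25  0.19] 0.4705870219515686
200 200.0027428229877 [-0.15 -0.43  0.12] 0.29140010059623433
199 199.0082074205188 [-0.35 -0.42 -0.13] 0.44614531043437117
198 198.01331343443448 [-0.08 -0.58 -0.08] 0.5331357598375174
197 197.00886657398357 [-0.37  0.25 -0.23] 0.42310490490975633
196 196.00725622960368 [-0.16 -0.15  0.06] 0.5058436417537744
195 195.00625488482643 [-0.22 -0.5   0.14] 0.3530230438151309
194 194.08013821834393 [-0.21 -0.07  1.03] 0.26418216037649633
193 193.03390573780388 [-0.01 -0.07  1.31] 0.5163784370240716
192 192.03084240676284 [-0.04 -0.05  1.83] 0.6528741844991599
39.5417 0.22932246596549163 [-3.14  0.   -3.02]
```

```bash
python3 - <<'E'
from h import *
line_to([508,11.3,190.7],v=20)
sleep(.3)
a=[]
for _ in range(60): s=read_state();a.append(s['ft_force']);sleep(.04)
print(np.mean(a,0)-[0,0,-.95],s['clock'],s['tcp_pos'],s['opening'])
sc=avg("scene",6)
C=np.zeros((600,800,3),np.uint8); C[:,:480]=crop(sc,255,160,80,100,6); cv2.imwrite("pics/G.png",C)
E
```

```text
[0.3610919  0.13934364 2.16731356] 42.55 [508.01415066  11.28780129 190.71004109] 0.22852818555772178
```

View pics/G.png

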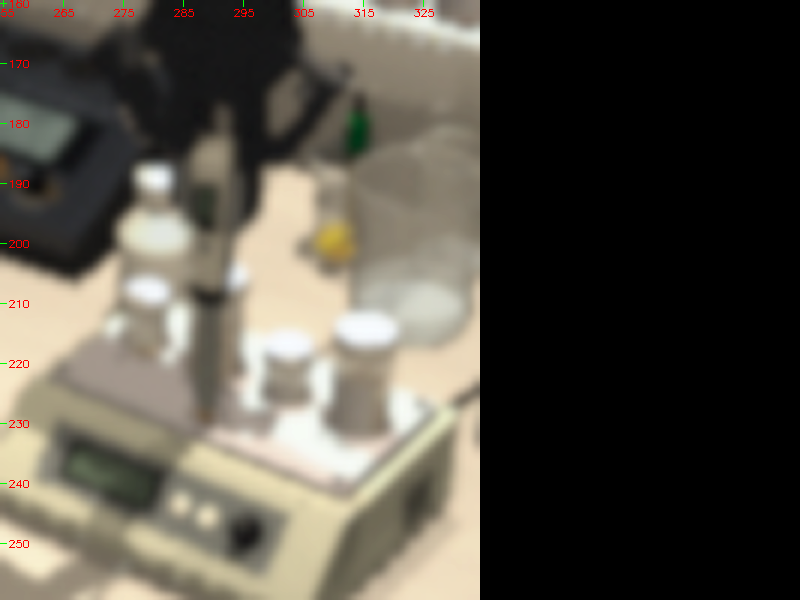

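```bash
python3 - <<'E'
from rig import *
sleep(4); print(read_state()['clock']); print(finish_job())
E
```

```text
46.8917
the job is handed in; nothing more can be done
None
```

The job is handed in after 46.9 s. The blank and then the sample are seated in the one-dot and two-dot wells, and the gripper is still holding the probe upright on the check spot. In the last picture the tip is about 2 mm from the ring's centre. It presses with about 2.2 N, roughly halfway in, and had been held there for about 7 s.

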